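# Raise the inspection booth's window to its marker

### The job

Push the inspection booth's counterweighted window up with your fingertips from beneath its lip, until the lip is level with the black pointed marker on the booth's left post; do not run well past the marker, and do not take the lip between the fingers. Then take the fingers away, leaving the window standing there. Leave everything else on the bench where it stands.

Things in the scene. Friction and masses are not known exactly. Their poses are not given: they have to be found in the camera images.
- booth: open-backed bench booth, fixed, 270 deep (x), 490 wide (y), 470 high. Origin: centre of its underside. +x points from its front (robot side) inwards, +y to its left post as the robot sees it, z up. Posts 40 x 40 at x -115, y +-225; floor plate 12 thick; front open below the window. A gauge stand inside, nowhere nearer the front than x -45
- sash: the window, 380 wide, 188 high, slides straight up and down (axes as booth). Counterweighted: stays where left; 2 to 4 N of friction. Origin: middle of the underside of its bottom rail (x +-8). A flat lip 12 thick, y +-190, sticks out to the front as far as x -66, its underside level with the origin, starting 75 to 125 above the bench; top of travel 300
- lip_edge (a point): middle of the lip's lower front edge (sash x -66, y 0, z 0), axes as the booth's
- lip_top (a point): middle of the lip's front edge at its top face, 12 above lip_edge; its height is to match marker_top
- marker_top (a point): the marker: black plate 12 thick fixed round the left post, its nose reaching forward as far as the lip, its point aimed at the lip's end. This point: middle of its front edge at its top face, 170 to 295 above the bench and at least 35 above the lip's top at the start. At the mark, lip top and marker top are flush
- bottle: white bottle, 40 dia., 90 high, loose, in front of the lip. Origin: centre of underside
- jar: squat glass jar with steel cap, 52 dia., 55 high, loose, in front of the lip. Origin: centre of underside
- gauge_plate: steel plate with three holes, 50 x 80 x 16 high, loose, lying in front of the lip; low enough to reach over. Origin: centre of underside. Bottle, jar and plate stand in any order along the lip, about 130 apart, centres about 60 ahead of the lip's front edge
- ring_rack: wire rack of metal rings, 200 x 150 x 48 high, loose, to the right on the bench. Origin: centre of underside
- setting_ring: thick steel ring, 64 dia., 22 high, loose, left front of the bench. Origin: centre of underside
- calculator: grey calculator, 130 x 80 x 17 high, loose, right front of the bench. Origin: centre of underside

How it is judged:
By the outcome, as a careful person would: the job done as asked, in the order asked, and still so for the second after the job is handed in, with the robot touching nothing.
It also fails if it takes over 43 s, if anything falls off the work surface, if the arm or the gripper's body presses on something with over 40 N, if the wrist force passes 120 N, or if a joint passes its speed limit or range.

### The arm

A 6-joint arm with a two-finger parallel gripper is mounted at the origin on the work surface. World frame = base frame: x ahead of the robot, y to its left, z up, the work surface at z = 0. Lengths are in m, angles in rad, forces in N, time in s.
With the tool pointing down it reaches from about 0.25 to 0.775 m from the base axis. Payload 4 kg.
Tool frame: the origin (TCP) lies between the finger pads; the fingertips stand 8 mm ahead of it and the grasp point (between the pads) lies 11 mm behind it; x points along the fingers, y is the direction in which the jaws open and shut, and the axes are right-handed (so a half turn about x gives the same grasp; the last joint's range is limited). The gripper opens to 94 mm and grips with 3 to 60 N. Pads are 16 mm wide; open, the fingers measure 119 mm over their backs; the gripper's body (75 mm by 177 mm) begins 78 mm behind the grasp point.
Start: joints at [-1.204, 0.087, 1.371, -0, 1.684, -0.103], TCP at [0.249, -0.49, 0.214] pointing down, gripper open.
Joint ranges: [-3.1, 3.1], [-0.76, 2.03], [0.27, 2.55], [-1.08, 4.22], [0.17, 2.65], [-2.57, 2.57]. Speed limits (rad/s): [2.79, 2.79, 3.14, 3.14, 3.14, 3.14].

### API

Orientations are given as a unit quaternion [w, x, y, z].
In Python, from station import bot, imaging, sign_off gives the robot as it stands. The module is installed in compiled form; this text tells all that it offers.
- The arm moves only by the shell command python3 -m crank 'ROWS' [OPENING] [FORCE]. ROWS is JSON, one flat list of numbers, 6 for each row, row after row: the shift along the tool's x, y, z in mm, then the turn, a rotation vector about the tool's x, y, z in degrees. A call has 1 to 10 rows; each row is the pose to reach, as a shift and turn from the pose commanded when the call began, along the tool's axes at that moment; what a row does not reach only later rows make up. A row lasts 1/8 s, in which the tool goes at most 62.5 mm and 10.7 degrees, less where a joint would pass 70% of its speed; a pose out of reach is approached as far as the arm can. A call with a gripper value outside its range is refused whole. OPENING is the gripper's target within -1 to 1 (shut at 1, half-way at 0, fully open at -1), set as the call begins (- or left out, the last holds). The fingers move at their own pace and stop on an object; FORCE is the grip in N (left out, the last holds). Time passes only in rows, so rows that repeat a pose let the fingers close. It gives the time, the measured TCP pose, the force and the opening at its end, in the units of the state.
- bot.read_state(): the state, without advancing time (a new reading comes with each control period).
- imaging.capture(name): name is "scene" or "top" or "wrist"; returns a dict with "frame" (480x640x3 uint8, red, green, blue), "z_map" (480x640 float32, m along the optical axis (not along the pixel's ray), 0 where there is no reading), "K" (3x3 intrinsics, pixels), "D" ([k1, k2, p1, p2, k3] as OpenCV has them; the pictures are not rectified), "cam_to_world" (4x4, takes a point from camera to world coordinates). Camera axes: x right, y up, looking along -z (the intrinsics and any distortion apply to the point x, -y, -z); pixel columns grow to the right and rows downward; lengths in m; the calibration is good to about 2 mm. A picture is of the moment at which its call begins.
- sign_off(): hands the job in, once; it reports no verdict.
The state is a dict: "time_s": time; "joint_pos": joint angles; "qvel": joint speeds; "joint_efforts": joint torques, N m; "position": TCP position; "orientation": TCP orientation; "force": force on the tool from outside, world axes, zero at the start; "torque": the same for the moment, N m; "width": finger opening in m.
Only numpy, scipy, OpenCV 4.12 (cv2) and the standard library are available. Lean on these libraries where they do the work, as an engineer would, in place of code of your own. Each camera call takes 0.05 s, during which the arm holds its last target. There are 200 camera calls.

## Working session

There is one attempt and no reset: what is moved stays moved. The work goes in short steps, Python scripts to look and compute and a shell command to move; the robot and the scene stay as the last step left them, time stands still between calls to the robot, and variables do not carry over. Pictures are saved under pics/ and viewed, on a budget of 10 in all, crops included, one or two more only if the job needs it, and the job is handed in when it is done.

```bash
mkdir -p pics; cat > h.py <<'E'
import numpy as np, cv2
from station import bot, imaging
def cap(n):
    c=imaging.capture(n); np.savez(f'pics/{n}.npz',**c); return c
def load(n): return dict(np.load(f'pics/{n}.npz'))
def ray(c,px):
    u=cv2.undistortPoints(np.array(px,float).reshape(-1,1,2),c['K'],c['D']).reshape(-1,2)
    d=np.c_[u[:,0],-u[:,1],-np.ones(len(u))]
    return c['cam_to_world'][:3,3], d@c['cam_to_world'][:3,:3].T
def onplane(c,px,z):
    o,d=ray(c,px); return o+d*((z-o[2])/d[:,2])[:,None]
def depth(c,px):
    o,d=ray(c,px); zz=np.array([c['z_map'][int(round(p[1])),int(round(p[0]))] for p in np.array(px).reshape(-1,2)])
    return o+d*zz[:,None]
E
python3 - <<'E'
from h import *
for n in('scene','top'):
    c=cap(n); cv2.imwrite(f'pics/{n}1.png',c['frame'][:,:,::-1]); print(n,c['cam_to_world'].round(3).tolist(),c['K'][0,0])
s=bot.read_state(); print({k:np.round(v,3) for k,v in s.items()})
E
```

```text
scene [[-1.0, 0.011, 0.021, 0.568], [0.008, -0.669, 0.743, 0.818], [0.022, 0.743, 0.669, 0.974], [0.0, 0.0, 0.0, 1.0]] 480.5021648127686
top [[0.009, 0.992, -0.125, 0.373], [-1.0, 0.008, -0.006, -0.077], [-0.005, 0.125, 0.992, 1.586], [0.0, 0.0, 0.0, 1.0]] 487.8941264333424
{'time_s': np.float64(0.1), 'joint_pos': array([-1.204,  0.088,  1.372, -0.   ,  1.684, -0.103]), 'qvel': array([-0.001, -0.001, -0.004,  0.001, -0.001,  0.002]), 'joint_efforts': array([ 3.0000e-03, -3.4125e+01, -3.0330e+01,  7.2000e-02,  3.0000e-02,
       -0.0000e+00]), 'position': array([ 0.249, -0.49 ,  0.212]), 'orientation': array([-0.164, -0.688, -0.165,  0.688]), 'force': array([-0.447, -0.059, -0.625]), 'torque': array([-0.018,  0.023,  0.035]), 'width': np.float64(0.094)}
```

View pics/scene1.png

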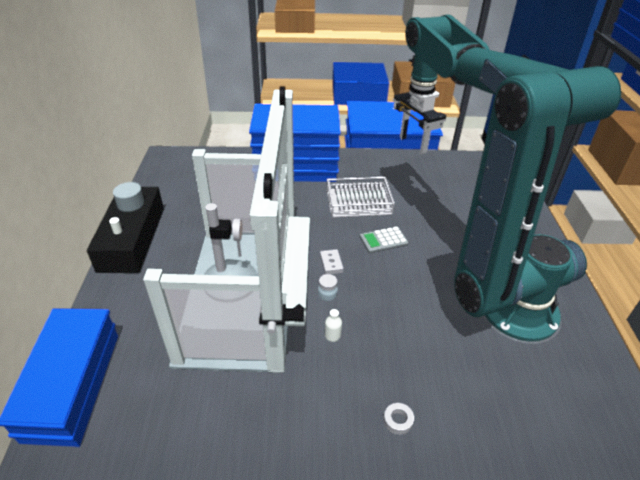

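View pics/top1.png

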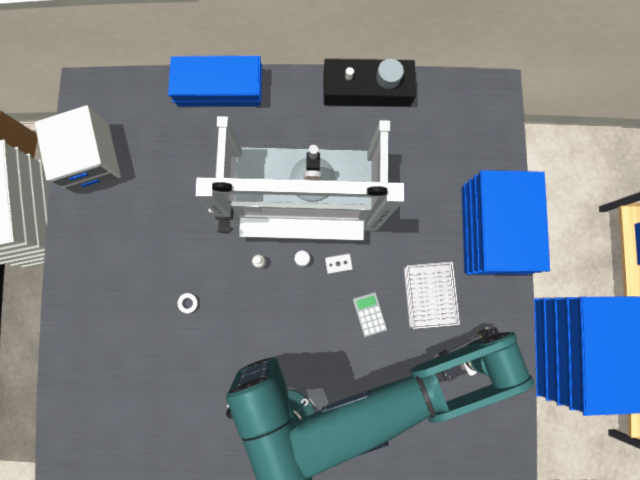

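The top view shows the lip as a white strip from (240,230) to (363,240). The marker is at about (224,226), the bottle at (259,261), the jar at (302,258), the plate at (338,263), the calculator at (370,314) and the ring rack at (432,295). The plate is the rightmost of the three, so I'll go in over it.

```bash
python3 - <<'E'
from h import *
from scipy.spatial.transform import Rotation as R
c=load('top')
px=[(259,261),(302,258),(338,263),(370,314),(432,295),(245,230),(300,232),(360,233),(245,236),(300,237),(358,239),(224,226),(222,232),(204,187),(395,192)]
print(np.c_[px,depth(c,px).round(3)])
u,v=np.meshgrid(np.arange(200,420),np.arange(205,250)); P=np.c_[u.ravel(),v.ravel()]; W=depth(c,P)
fr=c['frame'][P[:,1],P[:,0]].astype(int)
h,e=np.histogram(W[:,2],np.arange(.04,.4,.01)); print([(round(a,2),b) for a,b in zip(e,h)])
m=(fr.max(1)<45)&(W[:,2]>.1)&(P[:,0]<235); print('dark',len(W[m]),W[m].min(0),W[m].max(0),np.median(W[m],0))
q=bot.read_state()['orientation']; print(R.from_quat(q,scalar_first=True).as_matrix().round(3))
for n,b in(('top',(190,170,230,110)),('scene',(230,170,130,190))):
    x,y,w,hh=b; k=3 if n=='top' else 3
    cv2.imwrite(f'pics/{n}z.png',cv2.resize(load(n)['frame'][y:y+hh,x:x+w,::-1],None,fx=k,fy=k,interpolation=cv2.INTER_CUBIC))
E
```

```text
[[ 2.59e+02  2.61e+02  5.02e-01  7.80e-02  8.90e-02]
 [ 3.02e+02  2.58e+02  5.16e-01 -5.40e-02  5.00e-02]
 [ 3.38e+02  2.63e+02  5.06e-01 -1.71e-01 -4.00e-03]
 [ 3.70e+02  3.14e+02  3.41e-01 -2.73e-01  1.30e-02]
 [ 4.32e+02  2.95e+02  4.03e-01 -4.68e-01  3.80e-02]
 [ 2.45e+02  2.30e+02  5.94e-01  1.20e-01  1.21e-01]
 [ 3.00e+02  2.32e+02  5.90e-01 -4.80e-02  1.14e-01]
 [ 3.60e+02  2.33e+02  5.88e-01 -2.31e-01  1.13e-01]
 [ 2.45e+02  2.36e+02  5.76e-01  1.20e-01  1.18e-01]
 [ 3.00e+02  2.37e+02  5.74e-01 -4.80e-02  1.16e-01]
 [ 3.58e+02  2.39e+02  5.70e-01 -2.25e-01  1.11e-01]
 [ 2.24e+02  2.26e+02  5.94e-01  1.71e-01  1.94e-01]
 [ 2.22e+02  2.32e+02  5.76e-01  1.76e-01  1.99e-01]
 [ 2.04e+02  1.87e+02  6.43e-01  1.72e-01  4.72e-01]
 [ 3.95e+02  1.92e+02  6.34e-01 -2.77e-01  4.69e-01]]
[(np.float64(0.04), np.int64(13)), (np.float64(0.05), np.int64(22)), (np.float64(0.06), np.int64(18)), (np.float64(0.07), np.int64(22)), (np.float64(0.08), np.int64(19)), (np.float64(0.09), np.int64(20)), (np.float64(0.1), np.int64(84)), (np.float64(0.11), np.int64(2082)), (np.float64(0.12), np.int64(37
[... 380 characters left out ...]
)), (np.float64(0.24), np.int64(116)), (np.float64(0.25), np.int64(70)), (np.float64(0.26), np.int64(29)), (np.float64(0.27), np.int64(89)), (np.float64(0.28), np.int64(201)), (np.float64(0.29), np.int64(401)), (np.float64(0.3), np.int64(28)), (np.float64(0.31), np.int64(29)), (np.float64(0.32), np.int64(25)), (np.float64(0.33), np.int64(28)), (np.float64(0.34), np.int64(30)), (np.float64(0.35), np.int64(25)), (np.float64(0.36), np.int64(20)), (np.float64(0.37), np.int64(14)), (np.float64(0.38), np.int64(16))]
dark 4 [0.62897554 0.14845688 0.19257552] [0.63860171 0.14938452 0.19665634] [0.63377888 0.14891775 0.19463169]
[[-0.001  0.453 -0.892]
 [ 0.002 -0.892 -0.453]
 [-1.    -0.002 -0.   ]]
```

View pics/topz.png

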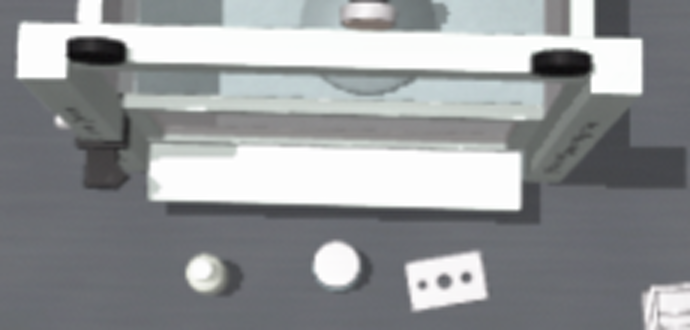

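View pics/scenez.png

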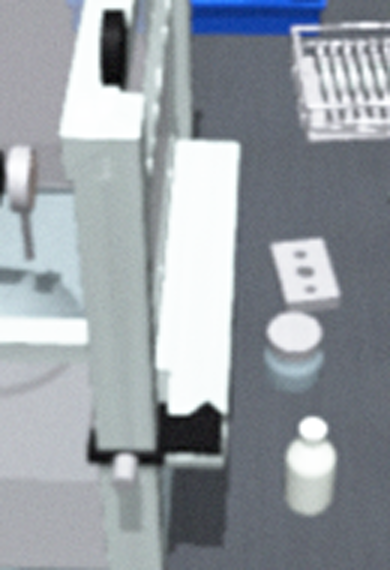

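Depth puts the lip's top at z≈0.115 and its front edge at about x 0.571. The marker's top is at about 0.197, the jar at (0.516,-0.054) and the plate at (0.506,-0.171). I'll go in with a level tool at y≈-0.20, so I need to work out the wrist solution.

```bash
cat >> h.py <<'E'
from scipy.spatial.transform import Rotation as R
T=np.array([[0,-1,0],[0,0,-1],[1,0,0]],float)
def fko(q): return R.from_euler('ZYZYZ',[q[0],q[1]+q[2],q[3],q[4],q[5]]).as_matrix()@T if 0 else (R.from_euler('z',q[0])*R.from_euler('y',q[1]+q[2])*R.from_euler('z',q[3])*R.from_euler('y',q[4])*R.from_euler('z',q[5])).as_matrix()@T
def st():
    s=bot.read_state(); M=R.from_quat(s['orientation'],scalar_first=True).as_matrix()
    print('t',round(s['time_s'],2),'q',np.round(s['joint_pos'],2),'p',np.round(s['position'],4),'F',np.round(s['force'],1),'w',round(float(s['width']),3)); return s,M
E
python3 - <<'E'
from h import *
s,M=st(); print(np.abs(fko(s['joint_pos'])-M).max())
for sg in(1,-1):
  G=np.array([[1,0,0],[0,sg,0],[0,0,sg]]).T.astype(float)
  for q1 in(-.5,-.8):
    for sm in(1.9,2.3):
      W=(R.from_euler('z',q1)*R.from_euler('y',sm)).inv()*R.from_matrix(G@T.T)
      a=W.as_euler('ZYZ'); print(sg,q1,sm,a.round(2),[(a[0]+np.pi).round(2),-a[1].round(2),(a[2]+np.pi).round(2)])
E
```

```text
t 0.1 q [-1.2   0.09  1.37 -0.    1.68 -0.1 ] p [ 0.2488 -0.49    0.2124] F [-0.4 -0.1 -0.6] w 0.094
3.885780586188048e-16
1 -0.5 1.9 [2.11 0.59 2.52] [np.float64(5.25), np.float64(-0.59), np.float64(5.66)]
1 -0.5 2.3 [2.45 0.86 2.06] [np.float64(5.6), np.float64(-0.86), np.float64(5.2)]
1 -0.8 1.9 [1.88 0.85 2.7 ] [np.float64(5.02), np.float64(-0.85), np.float64(5.84)]
1 -0.8 2.3 [2.15 1.02 2.25] [np.float64(5.29), np.float64(-1.02), np.float64(5.39)]
-1 -0.5 1.9 [ 2.11  0.59 -0.62] [np.float64(5.25), np.float64(-0.59), np.float64(2.52)]
-1 -0.5 2.3 [ 2.45  0.86 -1.08] [np.float64(5.6), np.float64(-0.86), np.float64(2.06)]
-1 -0.8 1.9 [ 1.88  0.85 -0.44] [np.float64(5.02), np.float64(-0.85), np.float64(2.7)]
-1 -0.8 2.3 [ 2.15  1.02 -0.89] [np.float64(5.29), np.float64(-1.02), np.float64(2.25)]
```

```bash
python3 - <<'E'
from h import *
s,M=st(); y=np.deg2rad(-1); G=np.array([[np.cos(y),np.sin(y),0],[np.sin(y),-np.cos(y),0],[0,0,-1]])
print(G, np.rad2deg(R.from_matrix(M.T@G).as_rotvec()).round(1), (M.T@[100,40,40]).round(0))
E
```

```text
t 0.1 q [-1.2   0.09  1.37 -0.    1.68 -0.1 ] p [ 0.2488 -0.49    0.2124] F [-0.4 -0.1 -0.6] w 0.094
[[ 0.9998477  -0.01745241  0.        ]
 [-0.01745241 -0.9998477   0.        ]
 [ 0.          0.         -1.        ]] [21.8 88.1 22. ] [ -40.   10. -107.]
```

```bash
python3 -m crank '[-40,10,-60,8,30,8, -40,10,-107,15,60,15, -40,10,-107,21.8,88.1,22, -40,10,-107,21.8,88.1,22, -40,10,-107,21.8,88.1,22, -40,10,-107,21.8,88.1,22, -40,10,-107,21.8,88.1,22, -40,10,-107,21.8,88.1,22, -40,10,-107,21.8,88.1,22, -40,10,-107,21.8,88.1,22]' 1 10; python3 - <<'E'
from h import *
s,M=st(); print(M.round(3))
E
```

```text
time_s: 1.35
position: [0.3488, -0.4499, 0.2502]
orientation: [-0.003, 1.0, -0.009, 0.0]
force: [0.1, -0.7, -0.8]
width: 0.0006
t 1.35 q [-1.68  0.15  1.97  1.52  1.65 -0.54] p [ 0.3488 -0.4499  0.2502] F [ 0.1 -0.7 -0.8] w 0.001
[[ 1.    -0.018  0.001]
 [-0.018 -1.     0.006]
 [ 0.    -0.006 -1.   ]]
```

```bash
python3 -m crank '[75,-125,0,0,0,0, 150,-250,0,0,0,0, 150,-250,0,0,0,0, 150,-250,0,0,0,0, 150,-250,0,0,0,0, 150,-250,0,0,0,0, 150,-250,0,0,0,0]'; python3 - <<'E'
from h import *
s,M=st(); print(M.round(3))
c=cap('wrist'); cv2.imwrite('pics/w1.png',c['frame'][:,:,::-1]); c=cap('scene'); cv2.imwrite('pics/s2.png',c['frame'][:,:,::-1])
E
```

```text
time_s: 2.22
position: [0.5036, -0.2042, 0.2551]
orientation: [0.003, 1.0, -0.009, 0.001]
force: [0.2, -0.2, -0.0]
width: 0.0001
t 2.23 q [-1.11 -0.33  2.39  1.81  1.16 -0.54] p [ 0.5036 -0.2042  0.2551] F [ 0.2 -0.2 -0. ] w 0.0
[[ 1.    -0.017  0.002]
 [-0.017 -1.    -0.006]
 [ 0.003  0.006 -1.   ]]
```

View pics/w1.png

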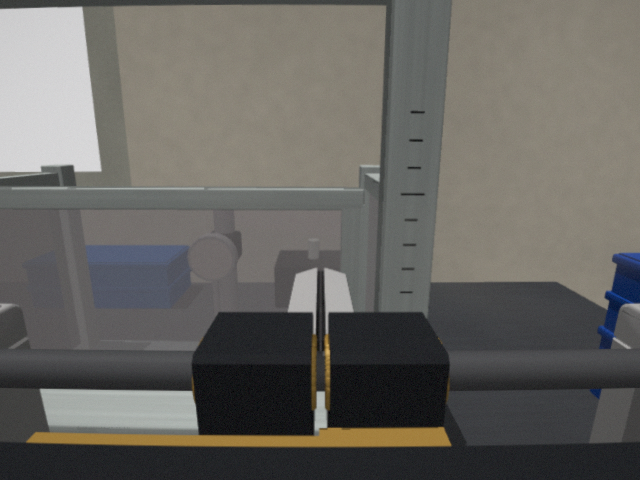

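View pics/s2.png

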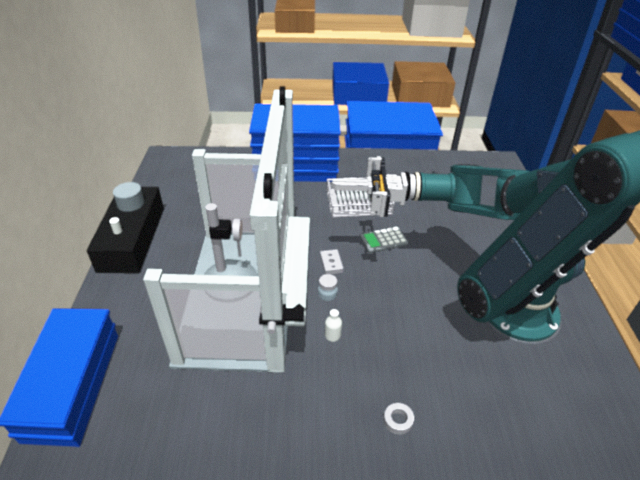

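The wrist view shows the closed fingers centred at about (320,310), with the window and right post ahead of them. The scene view shows the tool level at (380,190), clear of everything. Next I'll lower it, and measure the marker and lip heights in the scene depth.

```bash
python3 -m crank '[0,0,60,0,0,0, 0,0,120,0,0,0, 0,0,170,0,0,0, 0,0,170,0,0,0, 0,0,170,0,0,0, 0,0,170,0,0,0]'; python3 - <<'E'
from h import *
s,M=st(); print(M.round(3))
c=load('scene')
def box(n,u0,u1,v0,v1,dark):
    u,v=np.meshgrid(np.arange(u0,u1),np.arange(v0,v1));P=np.c_[u.ravel(),v.ravel()];W=depth(c,P);f=c['frame'][P[:,1],P[:,0]].max(1)
    m=(f<60) if dark else (f>200); W=W[m]; print(n,len(W),np.median(W,0).round(4),np.percentile(W[:,2],[10,90]).round(4))
box('marker',284,302,308,319,1); box('lipL',288,302,285,302,0); box('lipM',292,304,240,270,0)
c=cap('wrist'); cv2.imwrite('pics/w2.png',c['frame'][:,:,::-1])
E
```

```text
time_s: 3.08
position: [0.504, -0.2055, 0.088]
orientation: [0.006, 1.0, -0.009, 0.003]
force: [0.2, 0.5, 1.3]
width: 0.0002
t 3.08 q [-1.11  0.3   2.41  2.01  1.38 -1.19] p [ 0.504  -0.2055  0.088 ] F [0.2 0.5 1.3] w 0.0
[[ 1.    -0.018  0.007]
 [-0.018 -1.    -0.011]
 [ 0.007  0.011 -1.   ]]
marker 190 [0.5992 0.1748 0.1952] [0.1934 0.1969]
lipL 238 [0.6    0.0482 0.1173] [0.1154 0.1194]
lipM 360 [ 0.5966 -0.084   0.1176] [0.1154 0.1198]
```

View pics/w2.png

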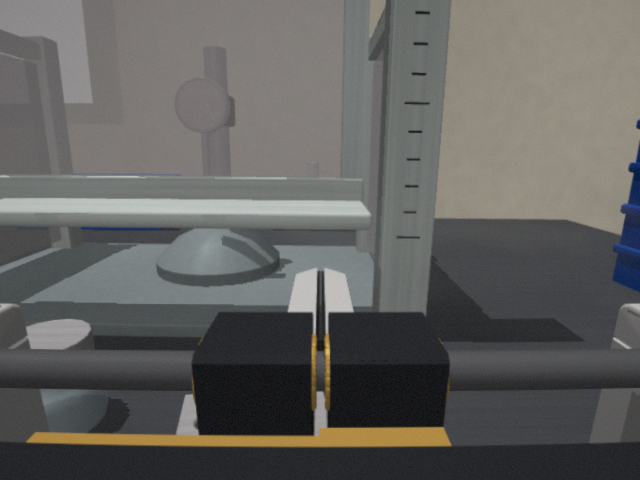

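The wrist view shows the lip at rows 200-228, above the fingertips (tip at row 270), with the jar off to the left and clear. The rise needed is about 79 mm: 78 from the scene camera, 82 from the top camera. Going in under the lip now.

```bash
python3 -m crank '[20,0,5,0,0,0, 50,0,5,0,0,0, 95,0,5,0,0,0, 95,0,5,0,0,0, 95,0,5,0,0,0]' && python3 -m crank '[0,0,-3,0,0,0, 0,0,-6,0,0,0, 0,0,-9,0,0,0, 0,0,-12,0,0,0, 0,0,-15,0,0,0, 0,0,-18,0,0,0, 0,0,-21,0,0,0, 0,0,-24,0,0,0, 0,0,-24,0,0,0]'; python3 - <<'E'
from h import *
s,M=st(); print(M.round(3))
c=cap('scene')
def box(n,u0,u1,v0,v1):
    u,v=np.meshgrid(np.arange(u0,u1),np.arange(v0,v1));P=np.c_[u.ravel(),v.ravel()];W=depth(c,P);f=c['frame'][P[:,1],P[:,0]].max(1)
    m=f>200; W=W[m]; print(n,len(W),np.median(W,0).round(4),np.percentile(W[:,2],[10,90]).round(4))
box('lipL',288,302,285,300); box('lipM',292,304,240,270)
cv2.imwrite('pics/s3.png',c['frame'][:,:,::-1])
E
```

```text
time_s: 3.75
position: [0.5986, -0.2053, 0.0816]
orientation: [0.003, 1.0, -0.008, 0.003]
force: [-0.6, 0.0, -0.0]
width: 0.0005
time_s: 4.88
position: [0.5985, -0.2056, 0.1025]
orientation: [0.001, 1.0, -0.009, 0.001]
force: [1.1, -1.5, -2.0]
width: 0.0007
t 4.88 q [-0.84  0.32  2.27  2.24  1.2  -1.14] p [ 0.5985 -0.2056  0.1025] F [ 1.1 -1.5 -2. ] w 0.001
[[ 1.    -0.018  0.001]
 [-0.018 -1.    -0.002]
 [ 0.001  0.002 -1.   ]]
lipL 210 [0.5998 0.0514 0.1249] [0.1228 0.127 ]
lipM 360 [ 0.5964 -0.0764  0.1248] [0.1225 0.1269]
```

View pics/s3.png

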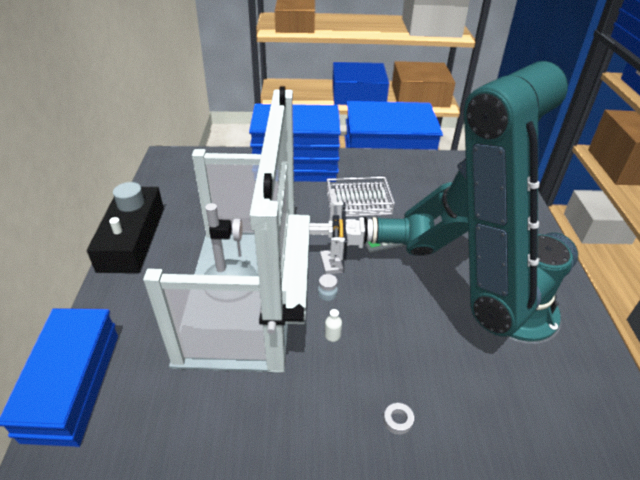

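The scene view shows the fingers under the lip at (315,230), nothing disturbed. The lip has risen about 7 mm, so about 70 mm is left. I'll raise most of that, then measure.

```bash
python3 -m crank '[0,0,-6,0,0,0, 0,0,-13,0,0,0, 0,0,-20,0,0,0, 0,0,-27,0,0,0, 0,0,-34,0,0,0, 0,0,-41,0,0,0, 0,0,-48,0,0,0, 0,0,-53,0,0,0, 0,0,-57,0,0,0, 0,0,-60,0,0,0]' && python3 -m crank '[0,0,0,0,0,0, 0,0,0,0,0,0]'; cat >> h.py <<'E'
def box(c,n,u0,u1,v0,v1,dark=0):
    u,v=np.meshgrid(np.arange(u0,u1),np.arange(v0,v1));P=np.c_[u.ravel(),v.ravel()];W=depth(c,P);f=c['frame'][P[:,1],P[:,0]].max(1)
    W=W[(f<60) if dark else (f>200)]; W=W[np.abs(W[:,2]-np.median(W[:,2]))<.006]; print(n,len(W),np.median(W,0).round(4),W[:,2].mean().round(4))
E
python3 - <<'E'
from h import *
s,M=st()
c=cap('scene')
cv2.imwrite('pics/s4.png',cv2.resize(c['frame'][200:340,230:370,::-1],None,fx=4,fy=4,interpolation=cv2.INTER_CUBIC))
box(c,'marker',284,302,308,319,1);box(c,'lipL',290,300,280,295); box(c,'lipM',296,306,240,265)
E
```

```text
time_s: 6.18
position: [0.5984, -0.2055, 0.1626]
orientation: [0.001, 1.0, -0.009, 0.001]
force: [-0.7, -2.1, -3.0]
width: 0.0005
time_s: 6.42
position: [0.5986, -0.2052, 0.1631]
orientation: [0.001, 1.0, -0.008, 0.002]
force: [-0.1, -0.7, -1.1]
width: 0.0002
t 6.42 q [-0.84  0.12  2.27  2.17  1.09 -0.98] p [ 0.5986 -0.2052  0.1631] F [-0.1 -0.7 -1.1] w 0.0
marker 197 [0.6008 0.174  0.1954] 0.1954
lipL 149 [0.5989 0.0916 0.1856] 0.1856
lipM 250 [ 0.5874 -0.0231  0.1856] 0.1856
```

View pics/s4.png

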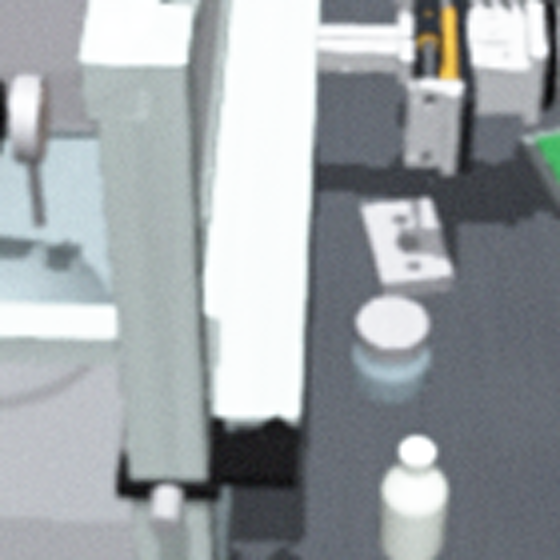

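The crop shows the lip's left end at about (255,420) beside the marker at (255,450), just below flush. By depth it is 9.8 mm short.

```bash
python3 -m crank '[0,0,-3,0,0,0, 0,0,-6,0,0,0, 0,0,-8.5,0,0,0, 0,0,-9.5,0,0,0, 0,0,-9.5,0,0,0, 0,0,-9.5,0,0,0]'
python3 - <<'E'
from h import *
s,M=st()
c=cap('scene')
box(c,'marker',284,302,308,319,1);box(c,'lipL',292,302,280,295); box(c,'lipM',298,306,240,265)
c=cap('top')
box(c,'T marker',219,227,224,231,1); box(c,'T lipL',245,265,229,236); box(c,'T lipM',280,320,229,236)
E
```

```text
time_s: 7.22
position: [0.5984, -0.2052, 0.1721]
orientation: [0.001, 1.0, -0.009, 0.001]
force: [1.1, 0.5, -2.1]
width: 0.0004
t 7.22 q [-0.84  0.09  2.27  2.16  1.08 -0.95] p [ 0.5984 -0.2052  0.1721] F [ 1.1  0.5 -2.1] w 0.0
marker 198 [0.6    0.1742 0.1954] 0.1953
lipL 150 [0.5937 0.0999 0.1946] 0.1947
lipM 199 [ 0.5852 -0.0121  0.1947] 0.1946
T marker 0 [nan nan nan] nan
T lipL 83 [0.5805 0.0808 0.1934] 0.1932
T lipM 213 [ 0.5806 -0.0494  0.1929] 0.193
  return _methods._mean(a, axis=axis, dtype=dtype,
  ret = ret.dtype.type(ret / rcount)
  ret = um.true_divide(
h.py:23: RuntimeWarning: Mean of empty slice.
  W=W[(f<60) if dark else (f>200)]; W=W[np.abs(W[:,2]-np.median(W[:,2]))<.006]; print(n,len(W),np.median(W,0).round(4),W[:,2].mean().round(4))
```

```bash
python3 - <<'E'
from h import *
c=load('top'); u,v=np.meshgrid(np.arange(216,234),np.arange(214,236));P=np.c_[u.ravel(),v.ravel()];W=depth(c,P)
m=np.abs(W[:,2]-.196)<.008; f=c['frame'][P[:,1],P[:,0]].max(1); m&=f<110; W=W[m]; print(len(W),np.median(W,0),W.min(0),W.max(0))
E
```

```text
212 [0.60226093 0.1706828  0.19371652] [0.57587383 0.14790633 0.18806237] [0.62967154 0.19587551 0.20310292]
```

Both cameras agree the lip is about 0.7 mm low. I'll nudge it up, drop the fingers clear and back out.

```bash
python3 -m crank '[0,0,-0.7,0,0,0, 0,0,-0.7,0,0,0, 0,0,-0.7,0,0,0, 0,0,1,0,0,0, 0,0,5,0,0,0, 0,0,15,0,0,0, 0,0,15,0,0,0]' && python3 -m crank '[-30,0,0,0,0,0, -70,0,0,0,0,0, -120,0,0,0,0,0, -160,0,0,0,0,0, -180,0,0,0,0,0, -180,0,0,0,0,0, -180,0,0,0,0,0]'
python3 - <<'E'
from h import *
s,M=st()
c=cap('scene'); 
box(c,'marker',284,302,308,319,1);box(c,'lipL',292,302,280,295); box(c,'lipM',298,306,240,265)
cv2.imwrite('pics/s5.png',c['frame'][:,:,::-1])
c=cap('top');box(c,'T lipL',245,265,229,236); box(c,'T lipM',280,320,229,236)
px=[(259,261),(302,258)]; print(depth(c,px).round(3))
E
```

```text
time_s: 8.2
position: [0.5982, -0.2055, 0.1555]
orientation: [0.0, 1.0, -0.009, -0.0]
force: [-0.0, 0.5, 0.6]
width: 0.0003
time_s: 9.07
position: [0.4188, -0.2026, 0.1568]
orientation: [0.001, 1.0, -0.009, 0.001]
force: [1.0, 0.7, -0.1]
width: 0.0008
t 9.07 q [-1.47 -0.11  2.54  1.66  1.5  -0.86] p [ 0.4188 -0.2026  0.1568] F [ 1.   0.7 -0.1] w 0.001
marker 198 [0.6001 0.174  0.1953] 0.1953
lipL 148 [0.5936 0.1014 0.1949] 0.1949
lipM 200 [ 0.5848 -0.0138  0.1946] 0.1945
T lipL 83 [0.5806 0.0806 0.1934] 0.1931
T lipM 209 [ 0.5807 -0.0523  0.1931] 0.1932
[[ 0.503  0.079  0.083]
 [ 0.516 -0.054  0.055]]
```

View pics/s5.png

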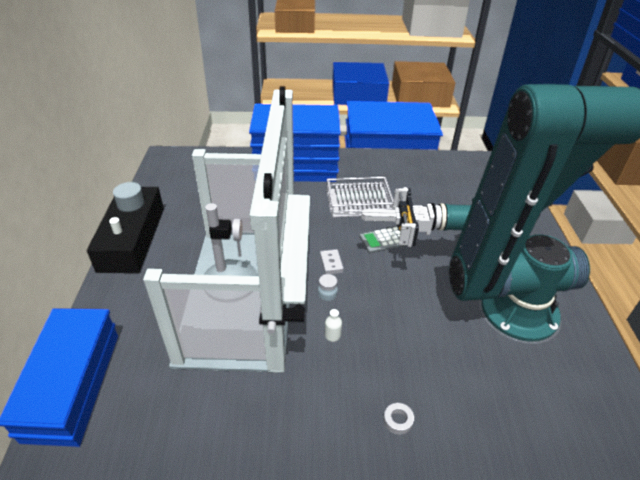

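The final view shows the lip flush with the marker at about (283,313), the fingers clear at (385,215) and everything else where it was.

```bash
python3 -c "
from station import sign_off
print(sign_off())"
```

```text
the job is handed in; nothing more can be done
None
```

The window stands at the marker and the job is handed in, at about 9 s of the 43 s allowed. I pushed the lip up from beneath with closed, level fingers, going in over the gauge plate. Then I dropped the fingers clear and backed them about 180 mm out.

- **Height:** after I withdrew, the lip's top read 0.4 to 0.8 mm below the marker's top in the scene camera. The top camera gave about 0.5 mm below. A last 0.7 mm nudge barely showed in these readings.
- **Camera offset:** the two cameras differ by about 1.5 mm in absolute height, which is within calibration, but they agree on the gap.
- **Other objects:** the bottle and jar measured within a millimetre or so of their starting positions in plan. The gauge plate, ring rack, setting ring and calculator I checked only by eye in the last picture, and they looked unmoved.
- **Forces:** every wrist force I read was about 4 N or less. At the end it was about 1 N, which is sensor noise, with the arm clear of everything.

I viewed 10 pictures.

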